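Weigh a copper return bend on the hanging scale

TASK

Check-weigh the copper return bend: first press the key on the scale's indicator all the way down to zero the empty scale, then draw the bend straight up out of its light stand without tipping or dragging the stand along. Hang the bend by its arch over the scale's arm, balanced and let go slowly so that it neither drops nor swings, and once it hangs still and untouched press the key fully again to record the weight. Leave the bend hanging still on the arm and do not disturb the other things on the bench.

Things in the scene. Friction and masses are not known exactly. Their poses are not given: they have to be found in the camera images.
- bend: Return bend of bare 22 mm copper tube, an upside-down J like a walking-stick handle, about 0.2 kg, standing in the stand (leaning about 0.07 rad). Origin: centre of the long leg's lower end; z up the long leg (150 mm straight), x towards the short leg (at x = 84 mm, down to z = 110 mm, its end a socket 25.6 mm wide), y square to the arch's plane. Overall top z = 203 mm
- bend_arch (a point): centre of the bend's half-circle arch, x = 42, z = 150 mm in the bend's frame, axes as the bend; arch centre-line radius 42 mm, inner radius 31 mm, 62 mm clear between the legs
- bend_top (a point): tube's centre at the top of the long leg, where the arch begins, x = 0, z = 150 mm in the bend's frame, axes as the bend. The tube can be gripped here across (along y) from above, beside the arch, clear of the arm under the arch
- bend_com (a point): centre of mass of the bend, x = 30, z = 123 mm in its frame, axes as the bend: heavy on the long leg's side. Hung freely, it settles with the long leg's lower end swung about 0.4 rad towards the short leg's side; friction also holds it still at any lean from 0.2 to 0.4 rad if the arm carries it straight above this point
- stand: light (90 g) loose grey plastic stand that holds the bend: base 96 x 96 x 10 mm, on it a square sleeve 46 x 46 mm up to 72 mm high with a square 25 mm bore whose floor is 10 mm above the bench. Origin: centre of the underside, z up. It stands free and tips or slides easily.
- scale: hanging scale, fixed to the bench: base plate 150 x 200 x 14 mm, a square aluminium column 249 mm high, and a thin horizontal steel arm that leaves the column. Origin: on the bench below the middle of the arm; y points along the arm towards the column, z up.
- bar_mid (a point): middle of the free part of the arm, on its axis, 215 mm above the bench; axes as the scale. The arm is a rigid round bar 10 mm thick, straight from y = -55 to 86 mm; its free end (-y) turns up by 11 mm; the column's face is at y = 100 mm. Hang the bend near y = 0, its plane square to the arm; the long leg may be on either side
- indicator: white indicator box of the scale, fixed to the bench, 100 x 100 x 34 mm, with a display and one round key on top; origin: centre of its underside
- key_top (a point): centre of the top of the key, a round grey push button 32 mm in diameter on the indicator box, pressed straight down
- key (a joint): how far the key is pressed: 0 up, 0.006 m fully down; a spring returns it; 5 N at full travel. Counts as pressed beyond 0.004 m.
- stand2: bystander: a second stand of the same make, origin at the centre of its underside; which of the two stands is nearer the robot varies
- tee: bystander: straight 22 mm copper tube, 165 mm long, with a short side branch (tee) near its top, standing in the second stand; origin: centre of its lower end
- elbow: bystander: loose 28 mm copper elbow, about 70 mm long, lying on the bench
- coupling: bystander: loose copper coupling, a ring 42 mm in diameter and 50 mm high, standing on the bench
- tape: bystander: black tape measure, 75 x 70 x 36 mm, lying on the bench

How it is judged:
On the way, in this order (a step that is already met when the one before it is completed fails the run):
1. the key is pressed down while the bend still stands in its stand (value of joint key above 0.004 m and distance of bend from where it was at the start of the episode below 0.02 m), for 0.02 s.
2. the bend is drawn clear out of its stand, and the stand is still upright on the bench (z of bend in the frame of stand above 0.074 m and angle between stand's own z axis and vertical below 0.06 rad and height (world z) of stand below 0.006 m), for 0.1 s.
3. the bend hangs by its arch on the scale's arm, let go and still (x of bend_arch in the frame of bar_mid between -0.023 and 0.023 m and y of bend_arch in the frame of bar_mid between -0.055 and 0.07 m and z of bend_arch in the frame of bar_mid between -0.034 and -0.01 m and angle between bend's own z axis and vertical below 1 rad and contact force between bend and scale above 0.5 N and contact force between bend and the fingers below 0.1 N and linear speed of bend below 0.03 m/s and angular speed of bend below 0.4 rad/s), for 0.4 s.
4. the key is pressed down again while the bend hangs untouched and still (all of step 3 and value of joint key above 0.004 m), for 0.02 s.
At the end, for the whole second after the job is handed in: The bend hangs still, let go, by its arch on the arm: arch centre within 23 mm sideways of the arm's axis and 10 to 34 mm below it, -55 to +70 mm along it, lean under 1 rad, under 0.03 m/s and 0.4 rad/s; key back up (under 2 mm); its stand upright on the bench (tilt under 0.06 rad) (all of step 3 and angle between stand's own z axis and vertical below 0.06 rad and height (world z) of stand below 0.006 m and value of joint key below 0.002 m); the robot touches nothing.
It fails at once if the bend's stand is tipped more than 0.2 rad, lifted more than 15 mm or shifted more than 40 mm (angle between stand's own z axis and vertical above 0.2 rad or height (world z) of stand above 0.015 m or distance of stand from where it was at the start of the episode above 0.04 m).
It fails at once if the bend, out of the fingers, drops or swings: faster than 0.4 m/s or 1.5 rad/s (contact force between bend and the fingers below 0.1 N and (linear speed of bend above 0.4 m/s or angular speed of bend above 1.5 rad/s)).
It fails at once if a bystander (second stand, tee, elbow, coupling, tape measure) is moved more than 30 mm (distance of any of stand2, tee, elbow, coupling, tape from where it was at the start of the episode above 0.03 m).
It also fails if it takes over 69 s, if anything falls off the work surface, if the arm or the gripper's body presses on something with over 40 N, if the wrist force passes 120 N, or if a joint passes its speed limit or range.

ROBOT

A 6-joint arm with a two-finger parallel gripper is mounted at the origin on the work surface. World frame = base frame: x ahead of the robot, y to its left, z up, the work surface at z = 0. Lengths are in m, angles in rad, forces in N, time in s.
With the tool pointing down it reaches from about 0.35 to 0.8 m from the base axis. Payload 7.3 kg.
Tool frame: the origin (TCP) lies at the very end of the fingers, on their centre line; the grasp point (between the pads) lies 19 mm behind it (grasp_offset is the distance from the TCP to the grasp point, in m); z points along the fingers, x is the direction in which the jaws open and shut, and the axes are right-handed (so a half turn about z gives the same grasp; the last joint's range is limited). The gripper opens to 85 mm and grips with 20 to 120 N. Pads are 22 mm wide; open, the fingers measure 114 mm over their backs; the gripper's body (76 mm by 85 mm) begins 54 mm behind the grasp point. The pads swing forward as they close: fully open they stand 13 mm farther back than shut.
Start: joints at [1.194, 0.342, 1.524, -0, 1.275, -0.146], TCP at [0.12, 0.511, 0.231] pointing down, gripper open.
Joint ranges: [-2.53, 2.53], [-0.77, 2.02], [0.04, 2.7], [-1, 4.14], [0.28, 2.66], [-3.11, 3.11]. Speed limits (rad/s): [2.57, 2.57, 3.14, 3.14, 3.14, 3.14].

INTERFACE

Orientations are given as a unit quaternion [w, x, y, z].
In Python, from station import observe, get_image, camera_params, sign_off, grasp_offset gives the robot as it stands.
- The arm moves only by the tool servo_tool, never from a script. Its argument "targets" is a list of rows, each an object of numbers: "fingers": the closure, from 0 (fully open) to 1 (shut); "dx", "dy", "dz": the shift along the tool's x, y, z in cm; "yaw": the turn about the tool's z in degrees. In form: [{"fingers": .., "dx": .., "dy": .., "dz": .., "yaw": ..}, ...]. A call has 1 to 8 rows; each row shifts and turns the commanded pose from where the row before left it, along the tool's axes as they then stand; what a row does not reach is not made up. A row lasts 1/12 s, in which the tool goes at most 41.7 mm and 7.16 degrees, less where a joint would pass 70% of its speed; a pose out of reach is approached as far as the arm can. A call with a gripper value outside its range is refused whole. The fingers move at their own pace and stop on an object; the grip force is fixed at half the most. Time passes only in rows, so rows that do not move let the fingers close. It gives the time, the measured TCP pose, the force and the opening at its end, in the units of the state.
- observe(): the state, without advancing time (a new reading comes with each control period).
- get_image(name): name is "scene" or "top" or "wrist"; returns (picture, depth): 400x640x3 uint8, blue, green, red; 400x640 float32, m along the optical axis (not along the pixel's ray), 0 where there is no reading.
- camera_params(name): a dict with "fx", "fy", "cx", "cy" (pixels), "world_from_camera" (4x4, takes a point from camera to world coordinates). Camera axes: x right, y up, looking along -z (the intrinsics and any distortion apply to the point x, -y, -z); pixel columns grow to the right and rows downward; lengths in m; the calibration is good to about 2 mm. A picture is of the moment at which its call begins: read the wrist's pose just before it. camera_params takes no time and is no camera call; for the wrist camera it gives the pose at the moment of the call.
- sign_off(): hands the job in, once; it reports no verdict.
The state is a dict: "time_s": time; "joint_pos": joint angles; "qvel": joint speeds; "tau": joint torques, N m; "position": TCP position; "tool_rot": TCP orientation; "ft_force": force on the tool from outside, world axes, zero at the start; "torque": the same for the moment, N m; "opening": finger opening in m.
Only numpy, scipy, OpenCV 4.12 (cv2) and the standard library are available. Lean on these libraries where they do the work, as an engineer would, in place of code of your own. Each camera call takes 0.05 s, during which the arm holds its last target. There are 200 camera calls.

## Working session

There is one attempt and no reset: what is moved stays moved. The work goes in short steps, Python scripts to look and compute and a tool call to move; the robot and the scene stay as the last step left them, time stands still between calls to the robot, and variables do not carry over. Pictures are saved under pics/ and viewed, about 8 in all and at most 12, crops included, and the job is handed in when it is done.

Besides the shell and the picture viewer there is one more tool, called by a JSON object that holds its "name" and its "arguments". servo_tool: Moves the arm, as the interface text tells. Its arguments: {"type":"object","properties":{"targets":{"type":"array","items":{"type":"object","properties":{"fingers":{"type":"number"},"dx":{"type":"number"},"dy":{"type":"number"},"dz":{"type":"number"},"yaw":{"type":"number"}}}}},"required":["targets"]}

```bash
mkdir -p pics; ls
python3 - <<'E'
from station import *
import cv2,numpy as np
print({k:np.round(v,3) for k,v in observe().items()}, grasp_offset if not callable(grasp_offset) else grasp_offset())
for n in("scene","top"):
    p,d=get_image(n); cv2.imwrite(f"pics/{n}0.png",p); np.save(f"pics/{n}0.npy",d)
    c=camera_params(n); print(n,c["fx"],c["fy"],c["cx"],c["cy"],np.round(c["world_from_camera"],3).tolist(),[k for k in c])
E
```

```text
pics
{'time_s': np.float64(0.0), 'joint_pos': array([ 1.194,  0.343,  1.525,  0.   ,  1.275, -0.146]), 'qvel': array([ 0.002,  0.001, -0.002, -0.001,  0.   ,  0.002]), 'tau': array([-0.0000e+00, -4.3367e+01, -2.4601e+01, -0.0000e+00,  8.0000e-03,
        0.0000e+00]), 'position': array([0.12 , 0.511, 0.231]), 'tool_rot': array([ 0.   ,  0.784,  0.621, -0.001]), 'ft_force': array([ 0.067, -0.303,  0.82 ]), 'torque': array([0.003, 0.015, 0.011]), 'opening': np.float64(0.086)} 0.0187
scene 470.88545920885036 470.88545920885036 324.34177487968674 196.7879462647792 [[0.654, -0.642, 0.4, 0.94], [0.756, 0.553, -0.35, -0.395], [0.003, 0.531, 0.847, 0.979], [0.0, 0.0, 0.0, 1.0]] ['fx', 'fy', 'cx', 'cy', 'world_from_camera']
top 511.4777078294855 511.4777078294855 318.39437722739893 204.49807304393048 [[0.012, 0.986, -0.166, 0.31], [-1.0, 0.013, 0.006, -0.034], [0.008, 0.166, 0.986, 1.424], [0.0, 0.0, 0.0, 1.0]] ['fx', 'fy', 'cx', 'cy', 'world_from_camera']
```

View pics/scene0.png

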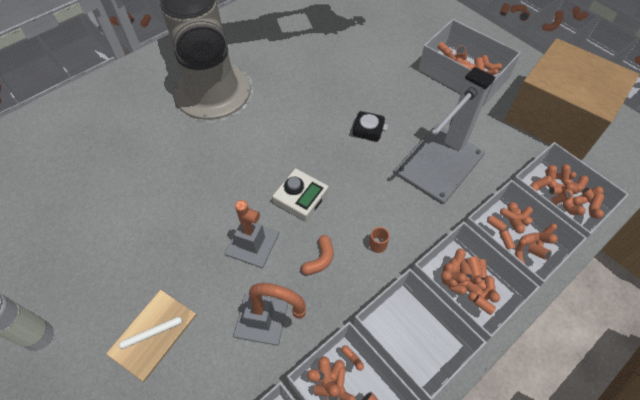

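View pics/top0.png

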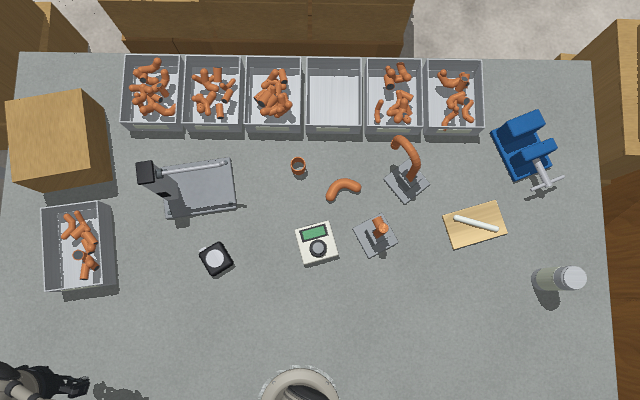

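Scene: the bend stands at scene px (262,310) with its short leg to the right. In the top view its long leg is at about (412,175) and the short leg at (395,142). The scale's arm runs from (165,170) to (228,162), with the key at (318,248).

```bash
cat > h.py <<'E'
import numpy as np,cv2
from station import *
def cloud(n,p=None,d=None,c=None):
    if p is None: p,d=get_image(n)
    c=c or camera_params(n); v,u=np.mgrid[:400,:640]
    P=np.stack([(u-c["cx"])/c["fx"]*d,-(v-c["cy"])/c["fy"]*d,-d],-1)
    T=c["world_from_camera"]; W=P@T[:3,:3].T+T[:3,3]; W[d<=0]=np.nan
    hsv=cv2.cvtColor(p,cv2.COLOR_BGR2HSV)
    return p,W,hsv,u,v
def copper(h): return ((h[...,0]<14)|(h[...,0]>174))&(h[...,1]>110)&(h[...,2]>50)
E
python3 - <<'E'
from h import *
for n in("top","scene"):
    p,W,h,u,v=cloud(n,cv2.imread(f"pics/{n}0.png"),np.load(f"pics/{n}0.npy"))
    box=(380,430,130,195) if n=="top" else (235,310,278,322)
    m=copper(h)&(u>box[0])&(u<box[1])&(v>box[2])&(v<box[3])&(W[...,2]>.05)
    Q=W[m]; print(n,"bend",len(Q))
    for z in np.arange(.06,.24,.02):
        s=Q[(Q[:,2]>z)&(Q[:,2]<z+.02)]
        if len(s)>3: print(round(z,2),len(s),s.mean(0).round(4),s.min(0).round(3),s.max(0).round(3))
    s=Q[Q[:,2]>.12]; xy=s[:,:2]; w,V=np.linalg.eigh(np.cov(xy.T)); a=V[:,1]; t=(xy-xy.mean(0))@a; print("axis",a,np.degrees(np.arctan2(a[1],a[0])),"ends",xy.mean(0)+a*t.min(),xy.mean(0)+a*t.max())
    # key: pixels above box
    box=(308,330,236,260) if n=="top" else (280,308,174,196)
    m=(u>box[0])&(u<box[1])&(v>box[2])&(v<box[3]); 
    k=W[m&(W[...,2]>.037)&(h[...,2]<150)]; print("key",len(k),np.nanmean(k,0),np.nanpercentile(k[:,2],[5,50,95]))
    # arm
    box=(155,235,150,185) if n=="top" else (395,475,85,175)
    m=(u>box[0])&(u<box[1])&(v>box[2])&(v<box[3])&(W[...,2]>.195)&(W[...,2]<.235)
    A=W[m]; xy=A[:,:2]; w,V=np.linalg.eigh(np.cov(xy.T)); a=V[:,1]; t=(xy-xy.mean(0))@a;print("arm",len(A),"axis",a,"ends",xy.mean(0)+a*t.min(),xy.mean(0)+a*t.max(),np.percentile(A[:,2],[5,50,95]),np.sqrt(w))
    # stand base
    m=(W[...,2]>.004)&(W[...,2]<.03)&(W[...,0]>.4)&(W[...,1]<-.1)&(W[...,1]>-.4)&(W[...,0]<.62)
    print("stand",np.nanmin(W[m],0),np.nanmax(W[m],0))
E
```

```text
top bend 497
0.06 17 [ 0.6148 -0.2863  0.071 ] [ 0.61  -0.296  0.062] [ 0.624 -0.279  0.078]
0.08 16 [ 0.6158 -0.2843  0.0914] [ 0.611 -0.295  0.082] [ 0.625 -0.279  0.098]
0.1 18 [ 0.6195 -0.2815  0.1115] [ 0.612 -0.293  0.101] [ 0.684 -0.234  0.12 ]
0.12 39 [ 0.6575 -0.2557  0.1307] [ 0.613 -0.292  0.121] [ 0.702 -0.229  0.138]
0.14 40 [ 0.659  -0.2553  0.1475] [ 0.614 -0.292  0.14 ] [ 0.693 -0.228  0.158]
0.16 56 [ 0.6476 -0.264   0.1704] [ 0.615 -0.294  0.16 ] [ 0.704 -0.229  0.179]
0.18 124 [ 0.6548 -0.2632  0.1919] [ 0.62  -0.293  0.18 ] [ 0.7   -0.232  0.2  ]
0.2 185 [ 0.6594 -0.2622  0.2063] [ 0.631 -0.285  0.2  ] [ 0.689 -0.241  0.215]
axis [-0.8219197  -0.56960338] -145.27742736846358 ends [ 0.70102225 -0.23059965] [ 0.61422943 -0.29074845]
key 159 [ 0.42311656 -0.04150389  0.04725264] [0.03976847 0.0466849  0.05671116]
arm 356 axis [-0.19150778  0.9814911 ] ends [0.6124215 0.1868146] [0.57947704 0.3556573 ] [0.20995164 0.22024749 0.22900314] [0.00612662 0.05306922]
stand [ 0.40100051 -0.39986033  0.00400099] [ 0.61999237 -0.10002808  0.02998705]
scene bend 878
0.06 12 [ 0.
[... 349 characters left out ...]
-0.299  0.14 ] [ 0.707 -0.238  0.16 ]
0.16 91 [ 0.6783 -0.2621  0.1709] [ 0.627 -0.298  0.16 ] [ 0.707 -0.235  0.18 ]
0.18 217 [ 0.6717 -0.2634  0.1919] [ 0.625 -0.296  0.18 ] [ 0.703 -0.235  0.2  ]
0.2 350 [ 0.6635 -0.2659  0.2064] [ 0.634 -0.287  0.2  ] [ 0.689 -0.244  0.214]
axis [-0.82084235 -0.57115483] -145.16920491481102 ends [ 0.7067569  -0.23869103] [ 0.62393851 -0.29631735]
key 292 [ 0.42993    -0.04548939  0.04992957] [0.03924213 0.04871087 0.05812024]
arm 381 axis [-0.2103866   0.97761827] ends [0.61572119 0.18566678] [0.57887901 0.35686397] [0.20262075 0.21937817 0.22804937] [0.00666458 0.05483456]
stand [ 0.40236329 -0.39994721  0.00400902] [ 0.6199953  -0.10014398  0.02992239]
```

{"name": "servo_tool", "arguments": {"targets": [{"fingers":1,"yaw":-6.6},{"fingers":1,"yaw":-6.6},{"fingers":1,"dx":-3.4,"dy":2.2},{"fingers":1,"dx":-3.4,"dy":2.2},{"fingers":1,"dx":-3.4,"dy":2.2},{"fingers":1,"dx":-3.4,"dy":2.2},{"fingers":1,"dx":-3.4,"dy":2.2},{"fingers":1,"dx":-3.4,"dy":2.2}]}}

```text
invalid input
```

{"name": "servo_tool", "arguments": {"targets": [{"fingers":1,"dx":-3.4,"dy":2.2},{"fingers":1,"dx":-3.4,"dy":2.2},{"fingers":1,"dx":-3.4,"dy":2.2},{"fingers":1,"dx":-3.4,"dy":2.2},{"fingers":1,"dx":-3.4,"dy":2.2},{"fingers":1,"dx":-3.4,"dy":2.2},{"fingers":1,"dx":-3.4,"dy":2.2},{"fingers":1}]}}

```text
invalid input
```

```bash
cat >> h.py <<'E'
def st():
    o=observe(); q=o["tool_rot"]; a=np.degrees(2*np.arctan2(q[2],q[1])); print("t",round(float(o["time_s"]),2),"tcp",np.round(o["position"],4),"xang",round(a,2),"f",np.round(o["ft_force"],1),"open",round(float(o["opening"]),4)); return np.array(o["position"]),np.radians(a)
def to(x,y,z):
    p,a=st(); d=np.array([x,y,z])-p
    print("dx %.2f dy %.2f dz %.2f cm"%tuple(100*np.array([d[0]*np.cos(a)+d[1]*np.sin(a), d[0]*np.sin(a)-d[1]*np.cos(a), -d[2]])))
E
python3 - <<'E'
from h import *
for n in("top","scene"):
    p,W,h,u,v=cloud(n,cv2.imread(f"pics/{n}0.png"),np.load(f"pics/{n}0.npy"))
    m=(np.hypot(W[...,0]-.426,W[...,1]+.0435)<.025)&(W[...,2]>.042); k=W[m]
    print(n,len(k),k.mean(0),k.min(0),k.max(0),np.percentile(k[:,2],[10,30,50,70,90]))
to(.426,-.0435,.08)
E
```

```text
top 228 [ 0.42404606 -0.04182469  0.05111573] [ 0.40212859 -0.06359396  0.04219467] [ 0.44818331 -0.0202879   0.06464682] [0.04427409 0.04710635 0.05089781 0.05457313 0.0581913 ]
scene 266 [ 0.42875071 -0.04503015  0.05100759] [ 0.40253283 -0.06531319  0.04220217] [ 0.45085925 -0.01903572  0.06016289] [0.04450259 0.04695985 0.04957979 0.0557035  0.05757376]
t 0.1 tcp [0.1199 0.5107 0.2307] xang 76.78 f [0.1 0.2 0.5] open 0.0854
dx -46.95 dy 42.48 dz 15.07 cm
```

{"name": "servo_tool", "arguments": {"targets": [{"fingers":1,"dx":0,"dy":0,"dz":0,"yaw":-6.6},{"fingers":1,"dx":0,"dy":0,"dz":0,"yaw":-6.6},{"fingers":1,"dx":-3.4,"dy":2.2,"dz":0,"yaw":0},{"fingers":1,"dx":-3.4,"dy":2.2,"dz":0,"yaw":0},{"fingers":1,"dx":-3.4,"dy":2.2,"dz":0,"yaw":0},{"fingers":1,"dx":-3.4,"dy":2.2,"dz":0,"yaw":0},{"fingers":1,"dx":-3.4,"dy":2.2,"dz":0,"yaw":0},{"fingers":1,"dx":-3.4,"dy":2.2,"dz":0,"yaw":0}]}}

```text
time_s: 0.77
position: [0.2523, 0.3053, 0.2311]
tool_rot: [-0.0, 0.707, 0.707, -0.0]
ft_force: [0.9, 0.5, 0.6]
opening: -0.0001
```

{"name": "servo_tool", "arguments": {"targets": [{"fingers":1,"dx":-3.5,"dy":1.8,"dz":0,"yaw":0},{"fingers":1,"dx":-3.5,"dy":1.8,"dz":0,"yaw":0},{"fingers":1,"dx":-3.5,"dy":1.8,"dz":0,"yaw":0},{"fingers":1,"dx":-3.5,"dy":1.8,"dz":0,"yaw":0},{"fingers":1,"dx":-3.5,"dy":1.8,"dz":0,"yaw":0},{"fingers":1,"dx":-3.5,"dy":1.8,"dz":0,"yaw":0},{"fingers":1,"dx":-3.5,"dy":1.8,"dz":0,"yaw":0},{"fingers":1,"dx":-3.5,"dy":1.8,"dz":0,"yaw":0}]}}

```text
time_s: 1.43
position: [0.3961, 0.025, 0.2312]
tool_rot: [-0.0, 0.707, 0.707, 0.0]
ft_force: [1.3, 0.7, -0.0]
opening: -0.0002
```

{"name": "servo_tool", "arguments": {"targets": [{"fingers":1,"dx":-3.5,"dy":1.4,"dz":3.5,"yaw":0},{"fingers":1,"dx":-3,"dy":0.8,"dz":3.5,"yaw":0},{"fingers":1,"dx":0,"dy":0,"dz":3.5,"yaw":0},{"fingers":1,"dx":0,"dy":0,"dz":3.5,"yaw":0},{"fingers":1,"dx":0,"dy":0,"dz":0,"yaw":0}]}}

```text
time_s: 1.85
position: [0.4102, -0.0277, 0.0967]
tool_rot: [-0.005, 0.708, 0.706, -0.003]
ft_force: [-1.4, 1.6, -0.3]
opening: 0.0
```

Run:
```python
from h import *
to(.4265,-.0435,.06)
p,W,h,u,v=cloud("wrist"); cv2.imwrite("pics/w1.png",p)
m=(np.hypot(W[...,0]-.426,W[...,1]+.0435)<.03)&(W[...,2]<.08); k=W[m]; print(len(k))
for a in np.arange(.03,.066,.004):
    s=k[(k[:,2]>=a)&(k[:,2]<a+.004)]; print(round(a,3),len(s),s.mean(0).round(4) if len(s) else "",s.min(0).round(3) if len(s) else "",s.max(0).round(3) if len(s) else "")
```

```text
t 1.85 tcp [ 0.4102 -0.0277  0.0967] xang 89.88 f [-1.4  1.6 -0.3] open 0.0
dx -1.57 dy 1.63 dz 3.67 cm
3955
0.03 44 [ 0.4055 -0.047   0.0337] [ 0.397 -0.072  0.033] [ 0.428 -0.018  0.034]
0.034 1227 [ 0.4134 -0.0466  0.0352] [ 0.396 -0.073  0.034] [ 0.455 -0.014  0.038]
0.038 108 [ 0.4065 -0.0396  0.0399] [ 0.402 -0.064  0.038] [ 0.421 -0.019  0.042]
0.042 186 [ 0.4089 -0.041   0.0445] [ 0.402 -0.065  0.042] [ 0.445 -0.019  0.046]
0.046 1190 [ 0.4171 -0.0439  0.0472] [ 0.402 -0.065  0.046] [ 0.448 -0.019  0.05 ]
0.05 105 [ 0.4137 -0.0395  0.052 ] [ 0.41  -0.057  0.05 ] [ 0.425 -0.026  0.054]
0.054 1007 [ 0.4216 -0.044   0.0568] [ 0.41  -0.058  0.054] [ 0.44  -0.027  0.058]
0.058 88 [ 0.4229 -0.0444  0.0583] [ 0.413 -0.055  0.058] [ 0.434 -0.03   0.059]
0.062 0
```

{"name": "servo_tool", "arguments": {"targets": [{"fingers":1,"dx":-1.5,"dy":1.5,"dz":1.5,"yaw":0},{"fingers":1,"dx":0,"dy":0,"dz":1.5,"yaw":0},{"fingers":1,"dx":0,"dy":0,"dz":0,"yaw":0},{"fingers":1,"dx":0,"dy":0,"dz":0.5,"yaw":0},{"fingers":1,"dx":0,"dy":0,"dz":0.5,"yaw":0},{"fingers":1,"dx":0,"dy":0,"dz":0.3,"yaw":0},{"fingers":1,"dx":0,"dy":0,"dz":0.2,"yaw":0},{"fingers":1,"dx":0,"dy":0,"dz":0,"yaw":0}]}}

```text
time_s: 2.57
position: [0.4292, -0.0429, 0.0569]
tool_rot: [-0.0, 0.707, 0.707, 0.0]
ft_force: [-0.7, 0.8, 1.3]
opening: 0.0002
```

{"name": "servo_tool", "arguments": {"targets": [{"fingers":1,"dx":0,"dy":0,"dz":0,"yaw":0},{"fingers":1,"dx":0,"dy":0,"dz":0,"yaw":0}]}}

```text
time_s: 2.73
position: [0.4294, -0.0431, 0.057]
tool_rot: [0.0, 0.707, 0.707, 0.0]
ft_force: [-0.4, -0.4, 0.8]
opening: -0.0001
```

{"name": "servo_tool", "arguments": {"targets": [{"fingers":1,"dx":0,"dy":0,"dz":0.2,"yaw":0},{"fingers":1,"dx":0,"dy":0,"dz":0.2,"yaw":0},{"fingers":1,"dx":0,"dy":0,"dz":0.2,"yaw":0},{"fingers":1,"dx":0,"dy":0,"dz":0,"yaw":0},{"fingers":1,"dx":0,"dy":0,"dz":0,"yaw":0}]}}

```text
time_s: 3.15
position: [0.4296, -0.0431, 0.0509]
tool_rot: [0.0, 0.707, 0.707, 0.0]
ft_force: [0.2, 0.4, 4.5]
opening: -0.0003
```

{"name": "servo_tool", "arguments": {"targets": [{"fingers":1,"dx":0,"dy":0,"dz":0.1,"yaw":0},{"fingers":1,"dx":0,"dy":0,"dz":0,"yaw":0},{"fingers":1,"dx":0,"dy":0,"dz":0,"yaw":0}]}}

```text
time_s: 3.4
position: [0.4297, -0.0432, 0.05]
tool_rot: [0.0, 0.707, 0.707, 0.0]
ft_force: [0.4, 0.9, 5.6]
opening: 0.0001
```

Pressed (5.6 N). Now rise and go above the bend.

{"name": "servo_tool", "arguments": {"targets": [{"fingers":1,"dx":0,"dy":0,"dz":-1,"yaw":0},{"fingers":1,"dx":0,"dy":0,"dz":-3,"yaw":0},{"fingers":1,"dx":0,"dy":0,"dz":-4,"yaw":-6},{"fingers":1,"dx":0,"dy":0,"dz":-4,"yaw":-6},{"fingers":1,"dx":0,"dy":0,"dz":-4,"yaw":-6},{"fingers":0,"dx":0,"dy":0,"dz":-4,"yaw":-6},{"fingers":0,"dx":0,"dy":0,"dz":-4,"yaw":-6},{"fingers":0,"dx":0,"dy":0,"dz":0,"yaw":-5}]}}

```text
time_s: 4.07
position: [0.4319, -0.0438, 0.2969]
tool_rot: [0.006, 0.46, 0.888, 0.001]
ft_force: [1.3, -0.1, 0.7]
opening: 0.0357
```

Run:
```python
from h import *
to(.60,-.26,.29)
```

```text
t 4.07 tcp [ 0.4319 -0.0438  0.2969] xang 125.28 f [ 1.3 -0.1  0.7] open 0.0357
dx -27.36 dy 1.24 dz 0.69 cm
```

{"name": "servo_tool", "arguments": {"targets": [{"fingers":0,"dx":-3.9,"dy":0.2,"dz":0,"yaw":0},{"fingers":0,"dx":-3.9,"dy":0.2,"dz":0,"yaw":0},{"fingers":0,"dx":-3.9,"dy":0.2,"dz":0,"yaw":0},{"fingers":0,"dx":-3.9,"dy":0.2,"dz":0,"yaw":0},{"fingers":0,"dx":-3.9,"dy":0.2,"dz":0,"yaw":0},{"fingers":0,"dx":-3.9,"dy":0.2,"dz":0,"yaw":0},{"fingers":0,"dx":-3.9,"dy":0.2,"dz":0,"yaw":0},{"fingers":0,"dx":0,"dy":0,"dz":0,"yaw":0}]}}

```text
time_s: 4.73
position: [0.5992, -0.2643, 0.2849]
tool_rot: [-0.002, 0.464, 0.886, -0.001]
ft_force: [-0.8, -0.6, -1.3]
opening: 0.0854
```

Run:
```python
from h import *
to(.6255,-.289,.24)
c=camera_params("wrist"); p,d=get_image("wrist"); cv2.imwrite("pics/w2.png",p); _,W,h,u,v=cloud("wrist",p,d,c)
print(np.round(c["world_from_camera"][:3],3).tolist())
m=copper(h)&(W[...,2]>.02)&(np.hypot(W[...,0]-.655,W[...,1]+.265)<.08); Q=W[m]
for z in np.arange(.06,.23,.02):
    s=Q[(Q[:,2]>z)&(Q[:,2]<z+.02)]
    if len(s)>3: print(round(z,2),len(s),s.mean(0).round(4),s.min(0).round(3),s.max(0).round(3))
s=Q[Q[:,2]>.14];xy=s[:,:2];w,V=np.linalg.eigh(np.cov(xy.T)); a=V[:,1]; a=a*np.sign(a[0]);b=np.array([-a[1],a[0]]);print("ang",np.degrees(np.arctan2(a[1],a[0])))
r=xy@b; t=xy@a; print("lateral",r.min(),r.max(),"long",t.min(),t.max())
rm=(r.min()+r.max())/2; print("long leg c",a*(t.min()+.011)+b*rm)
```

```text
t 4.73 tcp [ 0.5992 -0.2643  0.2849] xang 124.76 f [-0.8 -0.6 -1.3] open 0.0854
dx -3.53 dy 0.75 dz 4.49 cm
[[-0.57, -0.779, -0.261, 0.531], [0.822, -0.539, -0.185, -0.311], [0.004, -0.32, 0.947, 0.426]]
0.06 80 [ 0.6138 -0.2918  0.0705] [ 0.607 -0.301  0.06 ] [ 0.633 -0.274  0.08 ]
0.08 88 [ 0.6142 -0.292   0.0901] [ 0.612 -0.301  0.08 ] [ 0.622 -0.281  0.1  ]
0.1 126 [ 0.626  -0.2833  0.1115] [ 0.613 -0.3    0.101] [ 0.688 -0.231  0.12 ]
0.12 227 [ 0.6473 -0.2663  0.1306] [ 0.613 -0.299  0.12 ] [ 0.693 -0.229  0.14 ]
0.14 208 [ 0.6383 -0.2734  0.1497] [ 0.614 -0.299  0.14 ] [ 0.691 -0.231  0.16 ]
0.16 335 [ 0.6257 -0.2845  0.171 ] [ 0.615 -0.298  0.16 ] [ 0.689 -0.232  0.18 ]
0.18 924 [ 0.6392 -0.2762  0.1924] [ 0.619 -0.295  0.18 ] [ 0.695 -0.235  0.2  ]
0.2 1290 [ 0.657  -0.2659  0.2052] [ 0.633 -0.284  0.2  ] [ 0.687 -0.245  0.211]
ang 35.7507681561893
lateral -0.6106690048654764 -0.5883643001560829 long 0.31430214081239305 0.42588535560589424
long leg c [ 0.61427813 -0.29648621]
```

View pics/w2.png

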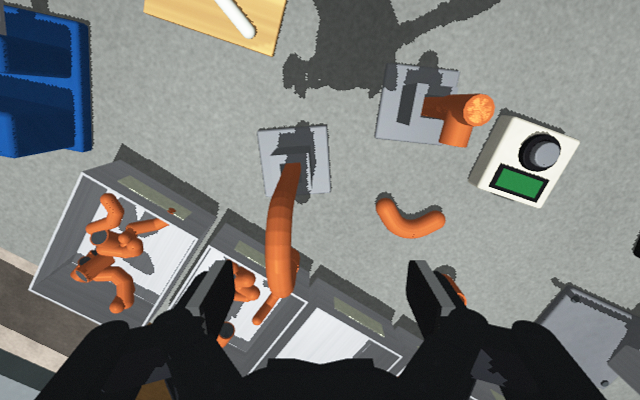

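{"name": "servo_tool", "arguments": {"targets": [{"fingers":0,"dx":-3.5,"dy":0.75,"dz":0,"yaw":0},{"fingers":0,"dx":0,"dy":0,"dz":3,"yaw":0},{"fingers":0,"dx":0,"dy":0,"dz":3,"yaw":0},{"fingers":0,"dx":0,"dy":0,"dz":3,"yaw":0},{"fingers":0,"dx":0,"dy":0,"dz":2,"yaw":0},{"fingers":0,"dx":0,"dy":0,"dz":1,"yaw":0},{"fingers":0,"dx":0,"dy":0,"dz":0,"yaw":0},{"fingers":0,"dx":0,"dy":0,"dz":0,"yaw":0}]}}

```text
time_s: 5.45
position: [0.6236, -0.2827, 0.1707]
tool_rot: [0.0, 0.462, 0.887, 0.0]
ft_force: [1.2, -0.3, -0.1]
opening: 0.0855
```

Run:
```python
from h import *
to(.6255,-.289,.151)
```

```text
t 5.45 tcp [ 0.6236 -0.2827  0.1707] xang 125.0 f [ 1.2 -0.3 -0.1] open 0.0855
dx -0.63 dy -0.20 dz 1.97 cm
```

{"name": "servo_tool", "arguments": {"targets": [{"fingers":0,"dx":-0.6,"dy":-0.2,"dz":1,"yaw":0},{"fingers":0,"dx":0,"dy":0,"dz":0.9,"yaw":0},{"fingers":0,"dx":0,"dy":0,"dz":0,"yaw":0},{"fingers":0,"dx":0,"dy":0,"dz":0,"yaw":0}]}}

```text
time_s: 5.78
position: [0.625, -0.2892, 0.1502]
tool_rot: [-0.001, 0.462, 0.887, 0.0]
ft_force: [0.4, -0.8, 0.1]
opening: 0.0854
```

Run:
```python
from h import *
to(.6255,-.289,.151)
p,d=get_image("wrist"); s,_=get_image("scene")
s=cv2.resize(s[240:360,190:350],(640,480),interpolation=cv2.INTER_CUBIC)
cv2.imwrite("pics/c3.png",np.hstack([cv2.resize(p,(400,250)),cv2.resize(s,(333,250))]))
```

```text
t 5.78 tcp [ 0.625  -0.2892  0.1502] xang 124.96 f [ 0.4 -0.8  0.1] open 0.0854
dx -0.01 dy 0.05 dz -0.08 cm
```

View pics/c3.png

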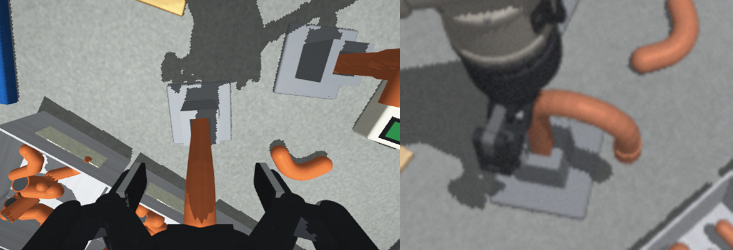

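Picture 4: the tube, at about x=200, is centred between the fingertips at 137 and 262. Close.

{"name": "servo_tool", "arguments": {"targets": [{"fingers":0.6,"dx":0,"dy":0,"dz":0,"yaw":0},{"fingers":0.65,"dx":0,"dy":0,"dz":0,"yaw":0},{"fingers":0.7,"dx":0,"dy":0,"dz":0,"yaw":0},{"fingers":0.75,"dx":0,"dy":0,"dz":0,"yaw":0},{"fingers":0.8,"dx":0,"dy":0,"dz":0,"yaw":0},{"fingers":1,"dx":0,"dy":0,"dz":0,"yaw":0},{"fingers":1,"dx":0,"dy":0,"dz":0,"yaw":0},{"fingers":1,"dx":0,"dy":0,"dz":0,"yaw":0}]}}

```text
time_s: 6.55
position: [0.6253, -0.289, 0.151]
tool_rot: [-0.0, 0.462, 0.887, 0.0]
ft_force: [0.2, 1.6, 2.3]
opening: 0.0206
```

{"name": "servo_tool", "arguments": {"targets": [{"fingers":1,"dx":0,"dy":0.02,"dz":-0.5,"yaw":0},{"fingers":1,"dx":0,"dy":0.04,"dz":-1,"yaw":0},{"fingers":1,"dx":0,"dy":0.04,"dz":-1,"yaw":0},{"fingers":1,"dx":0,"dy":0.04,"dz":-1,"yaw":0},{"fingers":1,"dx":0,"dy":0.04,"dz":-1,"yaw":0},{"fingers":1,"dx":0,"dy":0.04,"dz":-1,"yaw":0},{"fingers":1,"dx":0,"dy":0.04,"dz":-1,"yaw":0},{"fingers":1,"dx":0,"dy":0,"dz":0,"yaw":0}]}}

```text
time_s: 7.22
position: [0.6284, -0.2882, 0.2191]
tool_rot: [0.002, 0.462, 0.887, -0.0]
ft_force: [0.8, -1.1, -1.6]
opening: 0.0206
```

{"name": "servo_tool", "arguments": {"targets": [{"fingers":1,"dx":0,"dy":0,"dz":-1,"yaw":0},{"fingers":1,"dx":0,"dy":0,"dz":-2,"yaw":0},{"fingers":1,"dx":0,"dy":0,"dz":-3,"yaw":0},{"fingers":1,"dx":0,"dy":0,"dz":-3,"yaw":0},{"fingers":1,"dx":0,"dy":0,"dz":-2,"yaw":0},{"fingers":1,"dx":0,"dy":0,"dz":0,"yaw":0},{"fingers":1,"dx":0,"dy":0,"dz":0,"yaw":0}]}}

```text
time_s: 7.8
position: [0.6276, -0.2878, 0.3262]
tool_rot: [0.001, 0.462, 0.887, -0.0]
ft_force: [0.2, -0.9, -2.8]
opening: 0.0207
```

Run:
```python
from h import *
st()
s,_=get_image("scene"); t,_=get_image("top")
cv2.imwrite("pics/c4.png",np.hstack([cv2.resize(s[180:360,170:410],(400,300)),cv2.resize(t[100:280,260:500],(400,300))]))
```

```text
t 7.8 tcp [ 0.6276 -0.2878  0.3262] xang 124.98 f [ 0.2 -0.9 -2.8] open 0.0207
```

View pics/c4.png

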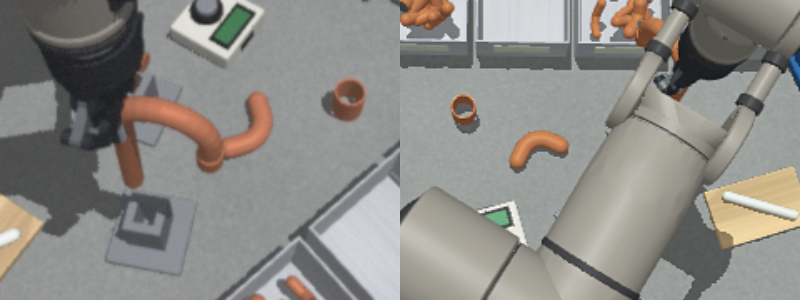

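Picture 5: the bend is clear of the stand, which stands upright. Turn it square to the arm and carry it to just off the arm's free end.

{"name": "servo_tool", "arguments": {"targets": [{"fingers":1,"dx":0,"dy":0,"dz":0,"yaw":3.4},{"fingers":1,"dx":0,"dy":0,"dz":0,"yaw":5},{"fingers":1,"dx":0,"dy":0,"dz":0,"yaw":5},{"fingers":1,"dx":0,"dy":0,"dz":0,"yaw":5},{"fingers":1,"dx":0,"dy":0,"dz":0,"yaw":3.5},{"fingers":1,"dx":0,"dy":0,"dz":0,"yaw":1.5},{"fingers":1,"dx":0,"dy":0,"dz":0,"yaw":0}]}}

```text
time_s: 8.48
position: [0.6269, -0.2874, 0.3231]
tool_rot: [-0.002, 0.633, 0.775, -0.0]
ft_force: [0.1, -0.5, -3.8]
opening: 0.0208
```

Run:
```python
from h import *
to(.588,.108,.326)
```

```text
t 8.48 tcp [ 0.6269 -0.2874  0.3231] xang 101.53 f [ 0.1 -0.5 -3.8] open 0.0208
dx 39.52 dy 4.09 dz -0.29 cm
```

{"name": "servo_tool", "arguments": {"targets": [{"fingers":1,"dx":1.5,"dy":0.2,"dz":0,"yaw":0},{"fingers":1,"dx":2.5,"dy":0.3,"dz":0,"yaw":0},{"fingers":1,"dx":3,"dy":0.3,"dz":0,"yaw":0},{"fingers":1,"dx":3,"dy":0.3,"dz":0,"yaw":0},{"fingers":1,"dx":3,"dy":0.3,"dz":0,"yaw":0},{"fingers":1,"dx":3,"dy":0.3,"dz":0,"yaw":0},{"fingers":1,"dx":3,"dy":0.3,"dz":0,"yaw":0},{"fingers":1,"dx":3,"dy":0.3,"dz":0,"yaw":0}]}}

```text
time_s: 9.15
position: [0.6049, -0.066, 0.3242]
tool_rot: [-0.001, 0.632, 0.775, -0.001]
ft_force: [1.0, 0.5, -2.4]
opening: 0.0202
```

{"name": "servo_tool", "arguments": {"targets": [{"fingers":1,"dx":3,"dy":0.3,"dz":0,"yaw":0},{"fingers":1,"dx":3,"dy":0.3,"dz":0,"yaw":0},{"fingers":1,"dx":3,"dy":0.3,"dz":0,"yaw":0},{"fingers":1,"dx":3,"dy":0.3,"dz":0,"yaw":0},{"fingers":1,"dx":2.5,"dy":0.3,"dz":0,"yaw":0},{"fingers":1,"dx":1.5,"dy":0.2,"dz":0,"yaw":0},{"fingers":1,"dx":0,"dy":0,"dz":0,"yaw":0},{"fingers":1,"dx":0,"dy":0,"dz":0,"yaw":0}]}}

```text
time_s: 9.82
position: [0.5898, 0.0932, 0.3245]
tool_rot: [-0.001, 0.631, 0.776, -0.001]
ft_force: [0.4, -0.4, -3.3]
opening: 0.0208
```

```bash
cat >> h.py <<'E'
E0=np.array([.980,.201]); N0=np.array([-.201,.980]); BM=np.array([.602,.244])
def bendfit(n,p,W,h):
    "bend points in bar frame: e (short-leg side), n (to column), z-0.215; silhouette in the e-z plane"
    g=np.stack([(W[...,:2]-BM)@E0,(W[...,:2]-BM)@N0,W[...,2]-.215],-1)
    return g
E
python3 - <<'E'
from h import *
to(.588,.108,.326)
for n in("scene","top"):
    p,W,h,u,v=cloud(n); cv2.imwrite(f"pics/{n}5.png",p); np.save(f"pics/{n}5.npy",W)
    g=bendfit(n,p,W,h); m=copper(h)&(W[...,2]>.15)&(abs(g[...,0])<.15)&(g[...,1]>-.22)&(g[...,1]<.05)
    print(n,m.sum(), (u[m].min(),u[m].max(),v[m].min(),v[m].max()))
    Q=g[m]
    for z in np.arange(-.04,.19,.02):
        s=Q[(Q[:,2]>z)&(Q[:,2]<z+.02)]
        if len(s)>3: print(round(z,2),len(s),s.mean(0).round(4),s.min(0).round(3),s.max(0).round(3))
s=cv2.imread("pics/scene5.png"); cv2.imwrite("pics/c5.png",cv2.resize(s[40:240,300:560],(780,600)))
E
```

```text
t 9.82 tcp [0.5898 0.0932 0.3245] xang 101.72 f [ 0.4 -0.4 -3.3] open 0.0208
dx 1.49 dy 0.12 dz -0.15 cm
scene 1141 (np.int64(384), np.int64(447), np.int64(100), np.int64(162))
-0.04 11 [-0.0468 -0.1541 -0.0225] [-0.052 -0.157 -0.025] [-0.04  -0.149 -0.02 ]
-0.02 45 [-0.0454 -0.154  -0.0093] [-0.054 -0.158 -0.02 ] [-0.039 -0.147 -0.   ]
0.0 50 [-0.0444 -0.154   0.0108] [-0.053 -0.157  0.   ] [-0.037 -0.149  0.02 ]
0.02 49 [-0.0429 -0.1536  0.0303] [-0.052 -0.156  0.02 ] [-0.036 -0.148  0.04 ]
0.04 56 [-0.0421 -0.1541  0.0506] [-0.05  -0.158  0.04 ] [-0.034 -0.149  0.06 ]
0.06 60 [-0.0364 -0.1538  0.0705] [-0.049 -0.158  0.06 ] [ 0.05  -0.147  0.08 ]
0.08 148 [ 0.0136 -0.1549  0.0903] [-0.048 -0.16   0.08 ] [ 0.054 -0.143  0.1  ]
0.1 86 [ 0.0401 -0.1542  0.1096] [-0.033 -0.159  0.1  ] [ 0.053 -0.148  0.12 ]
0.12 109 [ 0.039  -0.1532  0.1306] [-0.031 -0.158  0.12 ] [ 0.053 -0.144  0.14 ]
0.14 267 [ 0.0155 -0.1533  0.1525] [-0.031 -0.158  0.14 ] [ 0.049 -0.142  0.16 ]
0.16 260 [ 0.0025 -0.1502  0.1651] [-0.03  -0.157  0.16 ] [ 0.032 -0.141  0.17 ]
top 97 (np.int64(210), np.int64(282), np.int64(85), np.int64(180))
0.0 4 [-0.0559 -0.1391  0.0093] [-0.057 -0.14   0.001] [-0.055 -0.138  0.019]
0.02 7 [-0.0544 -0.1395  0.0289] [-0.058 -0.142  0.02 ] [-0.052 -0.137  0.036]
0.04 6 [-0.0536 -0.1401  0.0499] [-0.056 -0.143  0.043] [-0.052 -0.138  0.059]
0.06 10 [-0.0525 -0.1408  0.0694] [-0.054 -0.145  0.06 ] [-0.048 -0.137  0.08 ]
0.08 18 [-0.0519 -0.1453  0.0917] [-0.054 -0.153  0.08 ] [-0.049 -0.138  0.1  ]
0.1 20 [-0.0508 -0.1456  0.1103] [-0.053 -0.154  0.1  ] [-0.047 -0.137  0.119]
0.12 19 [-0.0496 -0.1468  0.126 ] [-0.052 -0.154  0.12 ] [-0.046 -0.138  0.132]
```

View pics/c5.png

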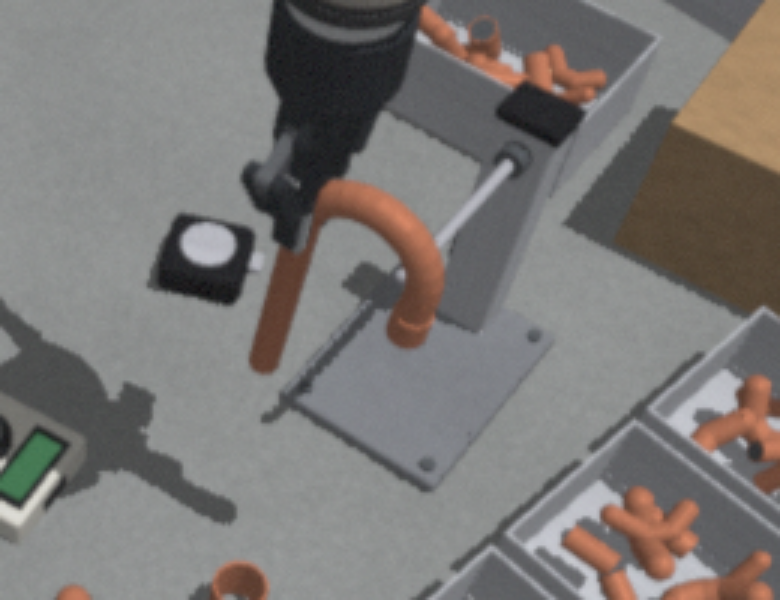

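{"name": "servo_tool", "arguments": {"targets": [{"fingers":1,"dx":1.5,"dy":0,"dz":0,"yaw":0},{"fingers":1,"dx":2,"dy":0,"dz":0,"yaw":0},{"fingers":1,"dx":2.5,"dy":0,"dz":0,"yaw":0},{"fingers":1,"dx":2.5,"dy":0,"dz":0,"yaw":0},{"fingers":1,"dx":2.5,"dy":0,"dz":0,"yaw":0},{"fingers":1,"dx":2,"dy":0,"dz":0,"yaw":0},{"fingers":1,"dx":1.5,"dy":0,"dz":0,"yaw":0},{"fingers":1,"dx":0,"dy":0,"dz":0,"yaw":0}]}}

```text
time_s: 10.58
position: [0.5605, 0.237, 0.3256]
tool_rot: [-0.001, 0.631, 0.776, 0.0]
ft_force: [-0.2, 0.5, -2.0]
opening: 0.0205
```

{"name": "servo_tool", "arguments": {"targets": [{"fingers":1,"dx":0,"dy":0,"dz":1,"yaw":0},{"fingers":1,"dx":0,"dy":0,"dz":2,"yaw":0},{"fingers":1,"dx":0,"dy":0,"dz":2.5,"yaw":0},{"fingers":1,"dx":0,"dy":0,"dz":2.5,"yaw":0},{"fingers":1,"dx":0,"dy":0,"dz":2,"yaw":0},{"fingers":1,"dx":0,"dy":0,"dz":1,"yaw":0},{"fingers":1,"dx":0,"dy":0,"dz":0,"yaw":0},{"fingers":1,"dx":0,"dy":0,"dz":0,"yaw":0}]}}

```text
time_s: 11.25
position: [0.5616, 0.2338, 0.2159]
tool_rot: [0.0, 0.633, 0.774, -0.0]
ft_force: [0.5, -0.3, -2.0]
opening: 0.0208
```

```bash
cat >> h.py <<'E'
def look(tag):
    for n in("scene",):
        p,W,h,u,v=cloud(n); cv2.imwrite(f"pics/{n}{tag}.png",p)
        g=bendfit(n,p,W,h); m=copper(h)&(W[...,2]>.03)&(abs(g[...,0])<.085)&(abs(g[...,1])<.08); Q=g[m]
        L=Q[(Q[:,0]<0)&(Q[:,1]<np.median(Q[:,1])+.02)]
        for z in np.arange(-.20,.10,.02):
            s=Q[(Q[:,2]>z)&(Q[:,2]<z+.02)]
            if len(s)>3: print(n,round(z,2),len(s),s.mean(0).round(4),s.min(0).round(3),s.max(0).round(3))
        ll=Q[(Q[:,2]>np.nanmin(Q[:,2])+.005)&(Q[:,2]<np.nanmin(Q[:,2])+.085)]
        print("lean (e per z)",np.polyfit(ll[:,2],ll[:,0],1)[0], "zmin",Q[:,2].min(),"zmax",Q[:,2].max())
E
python3 - <<'E'
from h import *
p,a=st(); d=p[:2]-BM; print("tcp in bar frame e %.4f n %.4f"%(d@E0,d@N0)); look(6)
E
```

```text
t 11.25 tcp [0.5616 0.2338 0.2159] xang 101.52 f [ 0.5 -0.3 -2. ] open 0.0208
tcp in bar frame e -0.0416 n -0.0018
scene -0.14 29 [-0.0457 -0.0102 -0.1272] [-0.053 -0.014 -0.139] [-0.039 -0.006 -0.12 ]
scene -0.12 34 [-0.0438 -0.01   -0.1087] [-0.053 -0.014 -0.119] [-0.037 -0.005 -0.101]
scene -0.1 37 [-0.0434 -0.0101 -0.0901] [-0.051 -0.014 -0.1  ] [-0.036 -0.005 -0.08 ]
scene -0.08 43 [-0.0424 -0.0103 -0.0701] [-0.051 -0.014 -0.08 ] [-0.035 -0.006 -0.06 ]
scene -0.06 43 [-0.041  -0.0104 -0.0499] [-0.049 -0.014 -0.059] [-0.034 -0.005 -0.041]
scene -0.04 62 [-0.0046 -0.0113 -0.0277] [-0.049 -0.016 -0.04 ] [ 0.053 -0.006 -0.02 ]
scene -0.02 96 [ 0.0242 -0.0118 -0.0115] [-0.048 -0.016 -0.02 ] [ 0.054 -0.005 -0.   ]
scene -0.0 60 [ 0.0452 -0.0116  0.0105] [ 0.036 -0.016  0.   ] [ 0.053 -0.006  0.02 ]
scene 0.02 93 [ 0.0359 -0.0102  0.0316] [-0.03  -0.015  0.02 ] [ 0.052 -0.     0.04 ]
scene 0.04 294 [ 0.007  -0.0087  0.0516] [-0.031 -0.015  0.04 ] [0.042 0.001 0.06 ]
scene 0.06 27 [ 0.0009 -0.0053  0.0617] [-0.024 -0.025  0.06 ] [ 0.012 -0.     0.07 ]
lean (e per z) 0.05832727230403761 zmin -0.13904080004661926 zmax 0.07012545135529322
```

{"name": "servo_tool", "arguments": {"targets": [{"fingers":1,"dx":0,"dy":0,"dz":1,"yaw":0},{"fingers":1,"dx":0,"dy":0,"dz":1,"yaw":0},{"fingers":1,"dx":0,"dy":0,"dz":0.6,"yaw":0},{"fingers":1,"dx":0,"dy":0,"dz":0.4,"yaw":0},{"fingers":1,"dx":0,"dy":0,"dz":0,"yaw":0},{"fingers":1,"dx":0,"dy":0,"dz":0,"yaw":0}]}}

```text
time_s: 11.8
position: [0.5612, 0.2347, 0.1856]
tool_rot: [-0.0, 0.632, 0.775, -0.0]
ft_force: [0.4, 0.3, -1.9]
opening: 0.0212
```

{"name": "servo_tool", "arguments": {"targets": [{"fingers":1,"dx":0,"dy":0,"dz":0.2,"yaw":0},{"fingers":1,"dx":0,"dy":0,"dz":0.2,"yaw":0},{"fingers":1,"dx":0,"dy":0,"dz":0,"yaw":0}]}}

```text
time_s: 12.05
position: [0.5616, 0.2348, 0.1821]
tool_rot: [0.0, 0.632, 0.775, 0.001]
ft_force: [-0.1, 0.2, -1.4]
opening: 0.0207
```

{"name": "servo_tool", "arguments": {"targets": [{"fingers":1,"dx":0,"dy":0,"dz":0.2,"yaw":0},{"fingers":1,"dx":0,"dy":0,"dz":0.2,"yaw":0},{"fingers":1,"dx":0,"dy":0,"dz":0,"yaw":0}]}}

```text
time_s: 12.3
position: [0.5623, 0.2348, 0.1805]
tool_rot: [0.001, 0.632, 0.775, 0.002]
ft_force: [-3.5, -1.9, 9.9]
opening: 0.0209
```

{"name": "servo_tool", "arguments": {"targets": [{"fingers":1,"dx":0,"dy":0,"dz":0.2,"yaw":0},{"fingers":1,"dx":0,"dy":0,"dz":0,"yaw":0}]}}

```text
time_s: 12.47
position: [0.563, 0.235, 0.1791]
tool_rot: [0.002, 0.632, 0.775, 0.003]
ft_force: [-2.7, -1.0, 12.5]
opening: 0.0207
```

{"name": "servo_tool", "arguments": {"targets": [{"fingers":1,"dx":0,"dy":0,"dz":0.2,"yaw":0},{"fingers":1,"dx":0,"dy":0,"dz":0,"yaw":0}]}}

```text
time_s: 12.63
position: [0.5638, 0.2351, 0.1775]
tool_rot: [0.003, 0.632, 0.775, 0.004]
ft_force: [-1.4, -0.9, 12.1]
opening: 0.0206
```

Run:
```python
from h import *
p,a=st(); d=p[:2]-BM; print("tcp in bar frame e %.4f n %.4f"%(d@E0,d@N0)); look(7)
```

```text
t 12.63 tcp [0.5638 0.2351 0.1775] xang 101.57 f [-1.4 -0.9 12.1] open 0.0206
tcp in bar frame e -0.0393 n -0.0010
scene -0.18 20 [-0.0254 -0.0098 -0.1654] [-0.034 -0.013 -0.172] [-0.019 -0.004 -0.16 ]
scene -0.16 34 [-0.0271 -0.0096 -0.1501] [-0.035 -0.012 -0.16 ] [-0.02  -0.005 -0.14 ]
scene -0.14 36 [-0.0275 -0.0095 -0.13  ] [-0.036 -0.012 -0.14 ] [-0.021 -0.004 -0.12 ]
scene -0.12 38 [-0.029  -0.0097 -0.1102] [-0.038 -0.014 -0.119] [-0.022 -0.005 -0.1  ]
scene -0.1 40 [-0.03   -0.0092 -0.0896] [-0.039 -0.012 -0.1  ] [-0.022 -0.005 -0.08 ]
scene -0.08 46 [-0.0315 -0.0092 -0.0703] [-0.042 -0.013 -0.08 ] [-0.023 -0.004 -0.062]
scene -0.06 90 [ 0.0236 -0.0102 -0.0506] [-0.04  -0.015 -0.06 ] [ 0.06  -0.004 -0.04 ]
scene -0.04 62 [ 0.0441 -0.0101 -0.0308] [-0.028 -0.016 -0.04 ] [ 0.059 -0.004 -0.021]
scene -0.02 74 [ 0.0422 -0.0093 -0.0095] [-0.027 -0.014 -0.02 ] [ 0.057 -0.002 -0.   ]
scene -0.0 205 [ 0.0152 -0.0085  0.0122] [-0.028 -0.015  0.   ] [0.051 0.005 0.02 ]
scene 0.02 144 [ 0.007  -0.0057  0.0238] [-0.021 -0.014  0.02 ] [0.034 0.003 0.029]
lean (e per z) -0.05749461966454088 zmin -0.17212065980976435 zmax 0.15289334345264746
```

{"name": "servo_tool", "arguments": {"targets": [{"fingers":1,"dx":0,"dy":0,"dz":0.2,"yaw":0},{"fingers":1,"dx":0,"dy":0,"dz":0.2,"yaw":0},{"fingers":1,"dx":0,"dy":0,"dz":0.2,"yaw":0},{"fingers":1,"dx":0,"dy":0,"dz":0.2,"yaw":0},{"fingers":1,"dx":0,"dy":0,"dz":0.1,"yaw":0},{"fingers":1,"dx":0,"dy":0,"dz":0,"yaw":0},{"fingers":1,"dx":0,"dy":0,"dz":0,"yaw":0}]}}

```text
time_s: 13.27
position: [0.5652, 0.2355, 0.1697]
tool_rot: [0.004, 0.632, 0.775, 0.005]
ft_force: [3.0, 0.2, 15.8]
opening: 0.021
```

Run:
```python
from h import *
p,a=st(); d=p[:2]-BM; print("tcp in bar frame e %.4f n %.4f"%(d@E0,d@N0)); look(8)
s=cv2.imread("pics/scene8.png"); cv2.imwrite("pics/c8.png",cv2.resize(s[60:210,340:540],(640,480),interpolation=cv2.INTER_CUBIC))
```

```text
t 13.27 tcp [0.5652 0.2355 0.1697] xang 101.57 f [ 3.   0.2 15.8] open 0.021
tcp in bar frame e -0.0378 n -0.0009
scene -0.18 27 [ 0.0039 -0.0089 -0.1678] [-0.003 -0.013 -0.177] [ 0.01  -0.004 -0.161]
scene -0.16 41 [-0.0007 -0.009  -0.1497] [-0.01  -0.012 -0.159] [ 0.008 -0.002 -0.14 ]
scene -0.14 37 [-0.0052 -0.0091 -0.13  ] [-0.015 -0.013 -0.14 ] [ 0.003 -0.005 -0.121]
scene -0.12 46 [-0.0097 -0.0091 -0.1107] [-0.018 -0.014 -0.12 ] [-0.002 -0.003 -0.101]
scene -0.1 45 [-0.0153 -0.0088 -0.089 ] [-0.026 -0.012 -0.1  ] [-0.007 -0.002 -0.08 ]
scene -0.08 49 [-0.0199 -0.0086 -0.0701] [-0.029 -0.014 -0.08 ] [-0.012 -0.001 -0.06 ]
scene -0.06 42 [ 0.0258 -0.0107 -0.0485] [-0.029 -0.015 -0.06 ] [ 0.068 -0.003 -0.04 ]
scene -0.04 91 [ 0.0443 -0.0096 -0.0308] [-0.027 -0.015 -0.04 ] [ 0.067  0.    -0.02 ]
scene -0.02 82 [ 0.0411 -0.0096 -0.0093] [-0.026 -0.015 -0.02 ] [ 0.06 -0.   -0.  ]
scene -0.0 198 [ 0.0199 -0.0088  0.0126] [-0.025 -0.014  0.   ] [0.054 0.003 0.02 ]
scene 0.02 151 [ 0.0091 -0.0059  0.0243] [-0.02  -0.016  0.02 ] [0.033 0.004 0.03 ]
lean (e per z) -0.23972361225198044 zmin -0.18042967077063868 zmax 0.029944389139871935
```

View pics/c8.png

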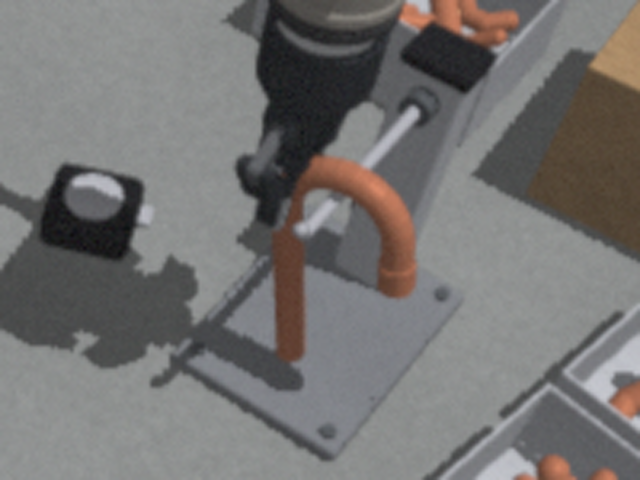

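{"name": "servo_tool", "arguments": {"targets": [{"fingers":1,"dx":0,"dy":-0.1,"dz":0,"yaw":0},{"fingers":1,"dx":0,"dy":-0.2,"dz":0.1,"yaw":0},{"fingers":1,"dx":0,"dy":-0.2,"dz":0.1,"yaw":0},{"fingers":1,"dx":0,"dy":-0.2,"dz":0.1,"yaw":0},{"fingers":1,"dx":0,"dy":0,"dz":0,"yaw":0},{"fingers":1,"dx":0,"dy":0,"dz":0,"yaw":0}]}}

```text
time_s: 13.82
position: [0.5602, 0.2346, 0.1679]
tool_rot: [0.005, 0.632, 0.775, 0.007]
ft_force: [7.2, 1.4, 18.4]
opening: 0.0208
```

```bash
cat >> h.py <<'E'
def where(tag):
    "lean and arch centre in the bar frame from the long leg line, top and socket, scene view"
    p,W,h,u,v=cloud("scene"); cv2.imwrite(f"pics/scene{tag}.png",p)
    g=bendfit("scene",p,W,h); m=copper(h)&(W[...,2]>.03)&(abs(g[...,0])<.085)&(abs(g[...,1])<.08)&(g[...,2]<.06); Q=g[m]
    L=Q[(Q[:,2]>Q[:,2].min()+.005)&(Q[:,2]<-.07)]; k=np.polyfit(L[:,2],L[:,0],1); th=-np.arctan(k[0])
    R=np.array([[np.cos(th),-np.sin(th)],[np.sin(th),np.cos(th)]])  # cols: bend x, z in (e,z)
    qx=Q[:,[0,2]]@R[:,0]; qz=Q[:,[0,2]]@R[:,1]; Lx=np.median(L[:,[0,2]]@R[:,0])
    low=qz<qz.min()+.08; cx=(Lx+.042+np.percentile(qx,99.7)-.0128)/2 if 0 else Lx+.042
    C=cx*R[:,0]+(Q[:,2].max()-.053-cx*R[1,0])/R[1,1]*R[:,1]
    cx2=np.percentile(qx,99.7)-.0128-.042; C2=cx2*R[:,0]+(Q[:,2].max()-.053-cx2*R[1,0])/R[1,1]*R[:,1]
    com=np.array([-.012,-.027])@R.T
    print("lean %.3f C(leg) %s C(socket) %s com_e %.4f / %.4f n %.4f"%(th,C.round(4),C2.round(4),C[0]+com[0],C2[0]+com[0],Q[:,1].mean()))
E
python3 - <<'E'
from h import *
p,a=st(); d=p[:2]-BM; print("tcp in bar frame e %.4f n %.4f"%(d@E0,d@N0)); where(9)
E
```

```text
t 13.82 tcp [0.5602 0.2346 0.1679] xang 101.56 f [ 7.2  1.4 18.4] open 0.0208
tcp in bar frame e -0.0428 n -0.0008
lean 0.262 C(leg) [ 0.0072 -0.0242] C(socket) [ 0.0012 -0.0242] com_e 0.0026 / -0.0034 n -0.0084
```

{"name": "servo_tool", "arguments": {"targets": [{"fingers":1,"dx":0,"dy":0,"dz":0.1,"yaw":0},{"fingers":1,"dx":0,"dy":0,"dz":0.1,"yaw":0},{"fingers":1,"dx":0,"dy":0,"dz":0,"yaw":0},{"fingers":1,"dx":0,"dy":0,"dz":0,"yaw":0}]}}

```text
time_s: 14.2
position: [0.5607, 0.2346, 0.166]
tool_rot: [0.006, 0.632, 0.775, 0.008]
ft_force: [8.7, 1.8, 17.9]
opening: 0.0204
```

{"name": "servo_tool", "arguments": {"targets": [{"fingers":1,"dx":0,"dy":0,"dz":-0.1,"yaw":0},{"fingers":1,"dx":0,"dy":0,"dz":0,"yaw":0},{"fingers":1,"dx":0,"dy":0,"dz":0,"yaw":0}]}}

```text
time_s: 14.45
position: [0.5597, 0.2344, 0.1661]
tool_rot: [0.005, 0.632, 0.775, 0.007]
ft_force: [6.1, 1.3, 15.8]
opening: 0.0205
```

Run:
```python
from h import *
p,a=st(); d=p[:2]-BM; print("tcp in bar frame e %.4f n %.4f"%(d@E0,d@N0)); where(10)
```

```text
t 14.45 tcp [0.5597 0.2344 0.1661] xang 101.57 f [ 6.1  1.3 15.8] open 0.0205
tcp in bar frame e -0.0434 n -0.0009
lean 0.304 C(leg) [ 0.0062 -0.0236] C(socket) [ 0.0011 -0.0236] com_e 0.0028 / -0.0023 n -0.0083
```

{"name": "servo_tool", "arguments": {"targets": [{"fingers":1,"dx":0,"dy":0.05,"dz":-0.1,"yaw":0},{"fingers":1,"dx":0,"dy":0.05,"dz":-0.1,"yaw":0},{"fingers":1,"dx":0,"dy":0,"dz":-0.1,"yaw":0},{"fingers":1,"dx":0,"dy":0,"dz":0,"yaw":0},{"fingers":1,"dx":0,"dy":0,"dz":0,"yaw":0}]}}

```text
time_s: 14.92
position: [0.5583, 0.2341, 0.1667]
tool_rot: [0.003, 0.632, 0.775, 0.004]
ft_force: [4.0, 1.1, 7.6]
opening: 0.0206
```

{"name": "servo_tool", "arguments": {"targets": [{"fingers":1,"dx":0,"dy":0.1,"dz":-0.1,"yaw":0},{"fingers":1,"dx":0,"dy":0.1,"dz":-0.1,"yaw":0},{"fingers":1,"dx":0,"dy":0,"dz":0,"yaw":0},{"fingers":1,"dx":0,"dy":0,"dz":0,"yaw":0}]}}

```text
time_s: 15.25
position: [0.5582, 0.234, 0.1669]
tool_rot: [0.001, 0.632, 0.775, 0.001]
ft_force: [0.0, -0.4, 6.6]
opening: 0.0208
```

Run:
```python
from h import *
p,a=st(); d=p[:2]-BM; print("tcp in bar frame e %.4f n %.4f"%(d@E0,d@N0)); where(11)
```

```text
t 15.25 tcp [0.5582 0.234  0.1669] xang 101.58 f [ 0.  -0.4  6.6] open 0.0208
tcp in bar frame e -0.0450 n -0.0010
lean 0.283 C(leg) [ 0.0057 -0.0234] C(socket) [-0.0003 -0.0234] com_e 0.0017 / -0.0043 n -0.0085
```

{"name": "servo_tool", "arguments": {"targets": [{"fingers":1,"dx":0,"dy":0.05,"dz":-0.1,"yaw":0},{"fingers":1,"dx":0,"dy":0,"dz":-0.05,"yaw":0},{"fingers":1,"dx":0,"dy":0,"dz":0,"yaw":0},{"fingers":1,"dx":0,"dy":0,"dz":0,"yaw":0}]}}

```text
time_s: 15.63
position: [0.5579, 0.234, 0.1673]
tool_rot: [0.0, 0.632, 0.775, 0.0]
ft_force: [0.2, 0.1, 3.8]
opening: 0.021
```

{"name": "servo_tool", "arguments": {"targets": [{"fingers":0.76,"dx":0,"dy":0,"dz":0,"yaw":0},{"fingers":0.75,"dx":0,"dy":0,"dz":0,"yaw":0},{"fingers":0.74,"dx":0,"dy":0,"dz":0,"yaw":0},{"fingers":0.73,"dx":0,"dy":0,"dz":0,"yaw":0},{"fingers":0.72,"dx":0,"dy":0,"dz":0,"yaw":0},{"fingers":0.71,"dx":0,"dy":0,"dz":0,"yaw":0},{"fingers":0.7,"dx":0,"dy":0,"dz":0,"yaw":0}]}}

```text
time_s: 16.22
position: [0.5576, 0.2339, 0.167]
tool_rot: [-0.0, 0.632, 0.775, -0.0]
ft_force: [0.2, 0.0, -0.7]
opening: 0.025
```

Run:
```python
from h import *
p,a=st(); where(12)
```

```text
t 16.22 tcp [0.5576 0.2339 0.167 ] xang 101.58 f [ 0.2  0.  -0.7] open 0.025
lean 0.381 C(leg) [ 0.0096 -0.0234] C(socket) [ 0.0026 -0.0234] com_e 0.0085 / 0.0015 n -0.0086
```

{"name": "servo_tool", "arguments": {"targets": [{"fingers":0.65,"dx":0,"dy":0,"dz":0,"yaw":0},{"fingers":0.6,"dx":0,"dy":0,"dz":0,"yaw":0},{"fingers":0.5,"dx":0,"dy":0,"dz":0,"yaw":0},{"fingers":0.3,"dx":0,"dy":0,"dz":0,"yaw":0},{"fingers":0,"dx":0,"dy":0,"dz":0,"yaw":0},{"fingers":0,"dx":0,"dy":0,"dz":0,"yaw":0}]}}

```text
time_s: 16.77
position: [0.5578, 0.2339, 0.1673]
tool_rot: [-0.0, 0.632, 0.775, 0.0]
ft_force: [-1.4, -0.5, -0.3]
opening: 0.0767
```

Run:
```python
from h import *
p,a=st(); where(13)
w,_=get_image("wrist"); s=cv2.imread("pics/scene13.png")
cv2.imwrite("pics/c13.png",np.hstack([cv2.resize(s[60:210,340:540],(400,300)),cv2.resize(w,(400,300))]))
```

```text
t 16.77 tcp [0.5578 0.2339 0.1673] xang 101.58 f [-1.4 -0.5 -0.3] open 0.0767
lean 0.351 C(leg) [ 0.0091 -0.024 ] C(socket) [ 0.0023 -0.024 ] com_e 0.0071 / 0.0003 n -0.0086
```

View pics/c13.png

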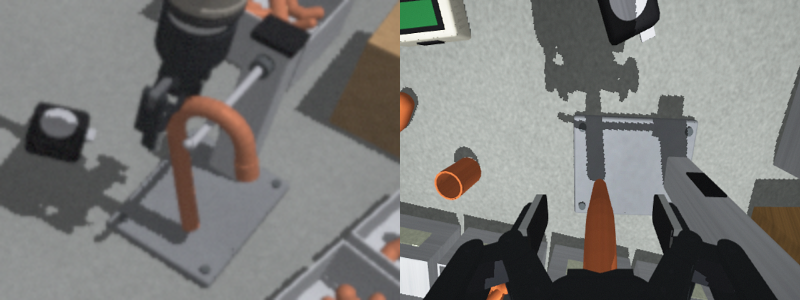

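{"name": "servo_tool", "arguments": {"targets": [{"fingers":0,"dx":0,"dy":0,"dz":-0.5,"yaw":0},{"fingers":0,"dx":0,"dy":0,"dz":-1,"yaw":0},{"fingers":0,"dx":0,"dy":0,"dz":-2,"yaw":0},{"fingers":0,"dx":0,"dy":0,"dz":-3,"yaw":0},{"fingers":0,"dx":0,"dy":0,"dz":-3,"yaw":0},{"fingers":0,"dx":0,"dy":0,"dz":-3,"yaw":0},{"fingers":0,"dx":0,"dy":0,"dz":-1,"yaw":0},{"fingers":0,"dx":0,"dy":0,"dz":0,"yaw":0}]}}

```text
time_s: 17.53
position: [0.5589, 0.2343, 0.3066]
tool_rot: [0.002, 0.632, 0.775, 0.003]
ft_force: [0.5, 0.3, -0.2]
opening: 0.0854
```

Run:
```python
from h import *
where(14); to(.4265,-.0435,.10)
```

```text
lean 0.342 C(leg) [ 0.0073 -0.0231] C(socket) [ 0.0011 -0.0231] com_e 0.0051 / -0.0011 n -0.0086
t 17.58 tcp [0.5582 0.2341 0.3038] xang 101.58 f [-0.3 -0.3 -0.6] open 0.0853
dx -24.55 dy -18.47 dz 20.38 cm
```

{"name": "servo_tool", "arguments": {"targets": [{"fingers":0,"dx":0,"dy":-2.5,"dz":0,"yaw":0},{"fingers":0,"dx":-1,"dy":-3,"dz":0,"yaw":0},{"fingers":1,"dx":-3,"dy":-2.5,"dz":0,"yaw":0},{"fingers":1,"dx":-3,"dy":-2.5,"dz":0,"yaw":0},{"fingers":1,"dx":-3,"dy":-2.5,"dz":0,"yaw":0},{"fingers":1,"dx":-3,"dy":-2.5,"dz":0,"yaw":0},{"fingers":1,"dx":-3,"dy":-2,"dz":1,"yaw":0},{"fingers":1,"dx":-3,"dy":-1,"dz":2,"yaw":0}]}}

```text
time_s: 18.25
position: [0.4128, 0.0095, 0.2722]
tool_rot: [0.001, 0.632, 0.775, 0.0]
ft_force: [1.3, 0.2, -1.1]
opening: 0.0123
```

{"name": "servo_tool", "arguments": {"targets": [{"fingers":1,"dx":-3,"dy":0,"dz":2.5,"yaw":0},{"fingers":1,"dx":-2,"dy":0,"dz":3,"yaw":0},{"fingers":1,"dx":0,"dy":0,"dz":3,"yaw":0},{"fingers":1,"dx":0,"dy":0,"dz":3,"yaw":0},{"fingers":1,"dx":0,"dy":0,"dz":3,"yaw":0},{"fingers":1,"dx":0,"dy":0,"dz":1,"yaw":0},{"fingers":1,"dx":0,"dy":0,"dz":0,"yaw":0}]}}

```text
time_s: 18.83
position: [0.4214, -0.0375, 0.1135]
tool_rot: [-0.004, 0.632, 0.775, -0.002]
ft_force: [-0.9, -0.4, 0.1]
opening: 0.0002
```

Run:
```python
from h import *
to(.4265,-.0430,.062); where(15)
```

```text
t 18.83 tcp [ 0.4214 -0.0375  0.1135] xang 101.56 f [-0.9 -0.4  0.1] open 0.0002
dx -0.64 dy 0.39 dz 5.15 cm
lean 0.332 C(leg) [ 0.0087 -0.0245] C(socket) [ 0.0017 -0.0245] com_e 0.0061 / -0.0009 n -0.0086
```

{"name": "servo_tool", "arguments": {"targets": [{"fingers":1,"dx":-0.5,"dy":0.3,"dz":1.5,"yaw":0},{"fingers":1,"dx":0,"dy":0,"dz":1.5,"yaw":0},{"fingers":1,"dx":0,"dy":0,"dz":1,"yaw":0},{"fingers":1,"dx":0,"dy":0,"dz":0,"yaw":0},{"fingers":1,"dx":0,"dy":0,"dz":0,"yaw":0}]}}

```text
time_s: 19.3
position: [0.4287, -0.0425, 0.0777]
tool_rot: [-0.0, 0.632, 0.775, 0.0]
ft_force: [-0.1, 0.2, -0.3]
opening: 0.0001
```

{"name": "servo_tool", "arguments": {"targets": [{"fingers":1,"dx":0,"dy":0,"dz":1,"yaw":0},{"fingers":1,"dx":0,"dy":0,"dz":0.7,"yaw":0},{"fingers":1,"dx":0,"dy":0,"dz":0.3,"yaw":0},{"fingers":1,"dx":0,"dy":0,"dz":0.2,"yaw":0},{"fingers":1,"dx":0,"dy":0,"dz":0.2,"yaw":0},{"fingers":1,"dx":0,"dy":0,"dz":0.2,"yaw":0},{"fingers":1,"dx":0,"dy":0,"dz":0.1,"yaw":0},{"fingers":1,"dx":0,"dy":0,"dz":0,"yaw":0}]}}

```text
time_s: 19.97
position: [0.4287, -0.0426, 0.0504]
tool_rot: [0.0, 0.632, 0.775, 0.0]
ft_force: [-0.0, 1.8, 5.1]
opening: -0.0001
```

{"name": "servo_tool", "arguments": {"targets": [{"fingers":1,"dx":0,"dy":0,"dz":0,"yaw":0},{"fingers":1,"dx":0,"dy":0,"dz":0,"yaw":0}]}}

```text
time_s: 20.13
position: [0.4288, -0.0426, 0.0505]
tool_rot: [0.0, 0.632, 0.775, 0.0]
ft_force: [-1.3, 0.4, 4.7]
opening: -0.0
```

{"name": "servo_tool", "arguments": {"targets": [{"fingers":1,"dx":0,"dy":0,"dz":0.1,"yaw":0},{"fingers":1,"dx":0,"dy":0,"dz":0,"yaw":0},{"fingers":1,"dx":0,"dy":0,"dz":0,"yaw":0}]}}

```text
time_s: 20.38
position: [0.4288, -0.0426, 0.0499]
tool_rot: [0.0, 0.632, 0.775, 0.0]
ft_force: [-3.2, 1.8, 12.5]
opening: -0.0002
```

Run:
```python
from h import *
st(); where(16)
```

```text
t 20.38 tcp [ 0.4288 -0.0426  0.0499] xang 101.58 f [-3.2  1.8 12.5] open -0.0002
lean 0.342 C(leg) [ 0.0071 -0.0227] C(socket) [ 0.0008 -0.0227] com_e 0.0048 / -0.0014 n -0.0087
```

{"name": "servo_tool", "arguments": {"targets": [{"fingers":1,"dx":0,"dy":0,"dz":-0.5,"yaw":0},{"fingers":1,"dx":0,"dy":0,"dz":-1,"yaw":0},{"fingers":1,"dx":0,"dy":0,"dz":-3,"yaw":0},{"fingers":1,"dx":0,"dy":0,"dz":-4,"yaw":0},{"fingers":1,"dx":0,"dy":0,"dz":-4,"yaw":0},{"fingers":1,"dx":0,"dy":0,"dz":-3,"yaw":0},{"fingers":1,"dx":0,"dy":0,"dz":0,"yaw":0},{"fingers":1,"dx":0,"dy":0,"dz":0,"yaw":0}]}}

```text
time_s: 21.1
position: [0.4297, -0.0429, 0.2056]
tool_rot: [0.002, 0.632, 0.775, 0.001]
ft_force: [0.4, 0.2, -0.0]
opening: -0.0001
```

Run:
```python
from h import *
st(); where(17)
a=cv2.imread("pics/scene0.png"); b=cv2.imread("pics/scene17.png")
cv2.imwrite("pics/c17.png",cv2.resize(b[60:360,190:550],(720,600)))
```

```text
t 21.1 tcp [ 0.4297 -0.0429  0.2056] xang 101.58 f [ 0.4  0.2 -0. ] open -0.0001
lean 0.333 C(leg) [ 0.0082 -0.0235] C(socket) [ 0.0015 -0.0235] com_e 0.0057 / -0.0010 n -0.0087
```

View pics/c17.png

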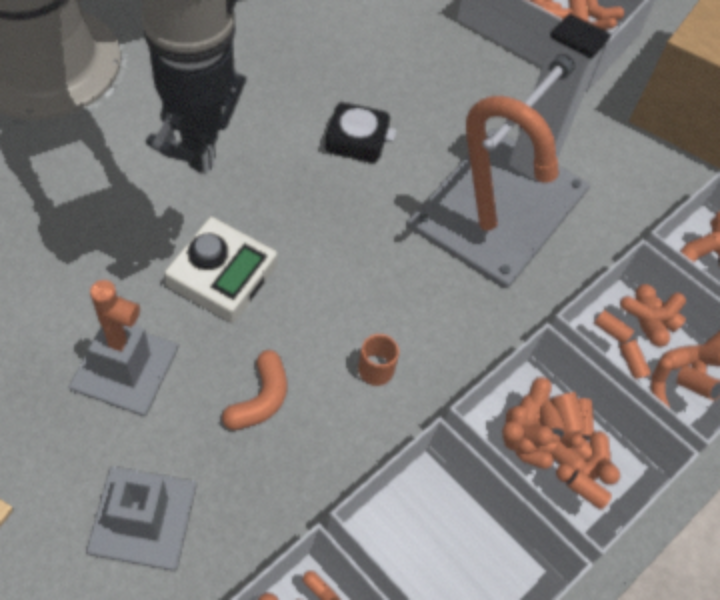

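Picture 8: the bend hangs steady on the arm (crop px 510,150), the stand is upright (140,520), and the bystanders and key look undisturbed.

```bash
python3 -c "
from station import *
print(sign_off())"
```

```text
the job is handed in; nothing more can be done
None
```

I zeroed the scale, hung the bend on the scale's arm, recorded the weight and handed the job in at about 21 s. The hand-in gives no verdict, so the checks below are my own.

- **First key press:** the force reached 5.6 N with the bend still in its stand. The spring gives 5 N at full travel.
- **Drawing it out:** I gripped the long leg at the top and drew the bend up. The picture afterwards shows the stand upright on its base.
- **Hanging:** I lowered the arch onto the arm so the bend tilted in the pads, took the load off, and opened the fingers slowly. The lean went from about 0.28 to about 0.34 rad on release and settled there.
- **Second key press:** it went to the stop, at 12.5 N, with the bend hanging untouched. Lean readings from before, during and after it agreed at 0.33–0.34 rad.
- **Final picture:** the bend hangs on the arm, the stand is upright, the bystanders look unmoved by eye, and the robot is clear of everything. I did not measure whether the key was back up, but the picture shows it unpressed.

**Disagreement:** my two estimates of the arch's sideways position differed by about 6 mm (1.5 and 8 mm from the arm's axis). Both are well inside the 23 mm limit. The arch centre measured about 23.5 mm below the arm, inside the 10–34 mm range.

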